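# Put the coil winder in gear

### The job

Put the coil winder in gear: slide its round gear-change knob fully home towards the spindle and, by the flat bar on top of the spindle, rock the spindle until the pinion tooth drops fully home into a gap of the spindle gear. Leave the brake (the slide with the straight cross bar on the other side) and the loose things on the mat where they are.

Things in the scene. Friction and masses are not known exactly. Their poses are not given: they have to be found in the camera images.
- knob_grip (a point): Gear-change knob: upright round black knob, 32 mm across, heights 66 to 90 mm over the bench, on a steel slide block (44 x 36 mm, top at 57). The point is on its axis at 81 mm. It slides level, straight towards the spindle axis, from at most 120 mm off to a hard stop (home) at 95 mm; starts up to 7 mm in. About 8 N to slide; stays where left.
- spindle_grip (a point): Flat aluminium bar on top of the upright spindle, 70 x 14 mm, heights 90 to 116 mm, to turn it. The point is on the spindle axis at 108 mm; x along the bar, z up. Turns both ways, about 0.1 N m, stays where left. Below are a bobbin (56 mm across, top 82) and a 94 mm gear with 6 gaps: one under each bar end, then every 60 degrees; the nearest is 17 to 43 degrees off the pinion tooth at the start.
- pinion_tip (a point): Tip (62 mm high) of the 12 mm wide pinion tooth in front of the knob, pointing at the spindle axis. Sprung on the slide (3 to 5 N): if it meets a gear tooth it stops 47 to 50 mm from the axis while the knob goes home, and drops in, to 36 mm, when a gap is turned to within about 7 degrees of the line from spindle to knob. If a gap is lined up first, it goes straight in.
- winder: Dark grey housing of the coil winder, 320 x 150 x 40 mm, fixed to the bench. Origin under its centre, on the spindle axis; x runs along its length, from the brake at one end over the spindle to the gear knob; z up.
- brake_grip (a point): The brake, on the other side of the spindle: a slide with a straight black cross bar (52 x 12 mm, heights 66 to 88 mm; the point is its centre, 77 mm high), 115 mm from the spindle axis, with a rubber shoe. Leave it (8 mm at most).
- hard_drive: Loose hard drive, 147 x 102 x 25 mm, lying flat beside the housing; origin at the centre of its underside, x along its length. Leave it.
- screwdriver: Loose screwdriver, 170 mm long, lying along its x beside the housing. Leave it.
- wire_spool: Loose spool of copper wire, 64 mm across and 40 mm tall, standing past the brake end of the housing; origin at the centre of its underside. Leave it.

How it is judged:
At the end, for the whole second after the job is handed in: The gear knob is home (its axis within 99 mm of the spindle axis; 95 is the stop) and the pinion tooth is down in a gap of the spindle gear (its tip within 41 mm of the spindle axis; 36 is the stop) (horizontal distance between knob_grip and spindle_grip below 0.099 m and horizontal distance between pinion_tip and spindle_grip below 0.041 m); the robot touches nothing.
It fails at once if the brake knob is moved more than 8 mm (distance of brake_grip from where it was at the start of the episode above 0.008 m).
It fails at once if the hard drive is moved more than 30 mm (distance of hard_drive from where it was at the start of the episode above 0.03 m).
It fails at once if the screwdriver is moved more than 30 mm (distance of screwdriver from where it was at the start of the episode above 0.03 m).
It fails at once if the wire spool is moved more than 30 mm (distance of wire_spool from where it was at the start of the episode above 0.03 m).
It also fails if it takes over 40 s, if anything falls off the work surface, if the arm or the gripper's body presses on something with over 40 N, if the wrist force passes 120 N, or if a joint passes its speed limit or range.

### The arm

A 6-joint arm with a two-finger parallel gripper is mounted at the origin on the work surface. World frame = base frame: x ahead of the robot, y to its left, z up, the work surface at z = 0. Lengths are in m, angles in rad, forces in N, time in s.
With the tool pointing down it reaches from about 0.3 to 0.875 m from the base axis. Payload 4.2 kg.
Tool frame: the origin (TCP) lies at the very end of the fingers, on their centre line; the grasp point (between the pads) lies robot.pinch_z behind it (robot.pinch_z is the distance from the TCP to the grasp point, in m); z points along the fingers, y is the direction in which the jaws open and shut (so a half turn about z gives the same grasp; the last joint's range is limited). The gripper opens to 85 mm and grips with 20 to 120 N. Pads are 22 mm wide; open, the fingers measure 114 mm over their backs; the gripper's body (76 mm by 85 mm) begins 54 mm behind the grasp point. The pads swing forward as they close: fully open they stand 13 mm farther back than shut.
Start: joints at [1.166, 0.32, 1.565, -0, 1.257, -0.02], TCP at [0.216, 0.533, 0.231] pointing down, gripper open.
Joint ranges: [-3.11, 3.11], [-0.84, 2.01], [0.21, 2.61], [-1.34, 4.49], [0.05, 2.63], [-2.56, 2.56]. Speed limits (rad/s): [2.57, 2.57, 3.14, 3.14, 3.14, 3.14].

### API

Orientations are given as a rotation vector (axis times angle).
In Python, from plant import robot gives the robot as it stands. The module is installed in compiled form; this text tells all that it offers.
- The arm moves only by the tool servo_tool, never from a script. Its argument "increments" is a list of rows, each an object of numbers: "tx", "ty", "tz": the shift along the tool's x, y, z in m; "rx", "ry", "rz": the turn, a rotation vector about the tool's x, y, z in degrees; "fingers": the closure, from -1 (fully open) to 1 (shut). In form: [{"tx": .., "ty": .., "tz": .., "rx": .., "ry": .., "rz": .., "fingers": ..}, ...]. A call has 1 to 20 rows; each row shifts and turns the pose as measured when the row begins, along the tool's axes as they then stand; what a row does not reach is not made up. A row lasts 1/12 s, in which the tool goes at most 41.7 mm and 7.16 degrees, less where a joint would pass 70% of its speed; a pose out of reach is approached as far as the arm can. A call is refused whole if a number of a shift passes 0.0417 or a number of a turn 7.16, either way. A call with a gripper value outside its range is refused whole. The fingers move at their own pace and stop on an object; "squeeze" is the grip in N (left out, the last holds). Time passes only in rows, so rows that do not move let the fingers close. It gives the time, the measured TCP pose, the force and the opening at its end, in the units of the state.
- robot.observe(): the state, without advancing time (a new reading comes with each control period).
- robot.capture(name): name is "scene" or "side" or "wrist"; returns a dict with "color" (420x560x3 uint8, red, green, blue), "range_z" (420x560 float32, m along the optical axis (not along the pixel's ray), 0 where there is no reading), "mtx" (3x3 intrinsics, pixels), "rvec" (rotation vector, rad) and "tvec" (3), from world to camera coordinates, as OpenCV has them. Camera axes: x right, y down, z forward; pixel columns grow to the right and rows downward; lengths in m; the calibration is good to about 2 mm. A picture is of the moment at which its call begins.
- robot.close_job(): hands the job in, once; it reports no verdict.
The state is a dict: "clock": time; "joint_pos": joint angles; "qvel": joint speeds; "joint_efforts": joint torques, N m; "tool_pos": TCP position; "tcp_rot": TCP orientation; "ft_force": force on the tool from outside, world axes, zero at the start; "torque": the same for the moment, N m; "opening": finger opening in m.
Only numpy, scipy, OpenCV 4.12 (cv2) and the standard library are available. Lean on these libraries where they do the work, as an engineer would, in place of code of your own. Each camera call takes 0.05 s, during which the arm holds its last target. There are 200 camera calls.

## Working session

There is one attempt and no reset: what is moved stays moved. The work goes in short steps, Python scripts to look and compute and a tool call to move; the robot and the scene stay as the last step left them, time stands still between calls to the robot, and variables do not carry over. Pictures are saved under pics/ and viewed, about 8 in all and at most 12, crops included, and the job is handed in when it is done.

Besides the shell and the picture viewer there is one more tool, called as name([rows], argument=value, ...), one row to a line, values as JSON. servo_tool: Moves the arm, as the interface text tells. Its arguments: {"type":"object","properties":{"increments":{"type":"array","items":{"type":"object","properties":{"tx":{"type":"number"},"ty":{"type":"number"},"tz":{"type":"number"},"rx":{"type":"number"},"ry":{"type":"number"},"rz":{"type":"number"},"fingers":{"type":"number"}}}},"squeeze":{"type":"number"}},"required":["increments"]}

```bash
mkdir -p pics
cat > h.py <<'E'
import numpy as np, cv2
from plant import robot
from scipy.spatial.transform import Rotation as R
def pt(c,u,v,z=None):
    K=c["mtx"]; Rm=cv2.Rodrigues(np.array(c["rvec"],float))[0]; t=np.array(c["tvec"],float).ravel()
    d=Rm.T@np.linalg.inv(K)@np.array([u,v,1.]); o=-Rm.T@t
    s=c["range_z"][int(v),int(u)] if z is None else (z-o[2])/d[2]
    return o+s*d
E
python3 - <<'E'
from h import *
import pickle
for n in("scene","side"):
    c=robot.capture(n); pickle.dump(c,open(n+".pkl","wb")); cv2.imwrite(f"pics/{n}1.png",c["color"][:,:,::-1])
s=robot.observe(); print(s); print(robot.pinch_z)
E
```

```text
{'clock': 0.1, 'joint_pos': array([ 1.16603858e+00,  3.20215212e-01,  1.56552259e+00,  7.36614068e-06,
        1.25741891e+00, -2.00228908e-02]), 'qvel': array([ 0.00015439, -0.00136495, -0.00319956, -0.00200407, -0.00097603,
        0.00056136]), 'joint_efforts': array([-1.34524787e-03, -4.16408515e+01, -2.34701496e+01, -1.36618801e-04,
        4.79450449e-03,  1.74654514e-05]), 'tool_pos': array([0.21565012, 0.53257855, 0.23058704]), 'tcp_rot': array([-6.00558692e-01, -3.08331209e+00,  2.39904386e-03]), 'ft_force': array([-0.36721438, -0.29332272,  0.09844744]), 'torque': array([ 0.00741272, -0.04222502,  0.02874812]), 'opening': 0.08555764140620725}
0.0187
```

View pics/scene1.png

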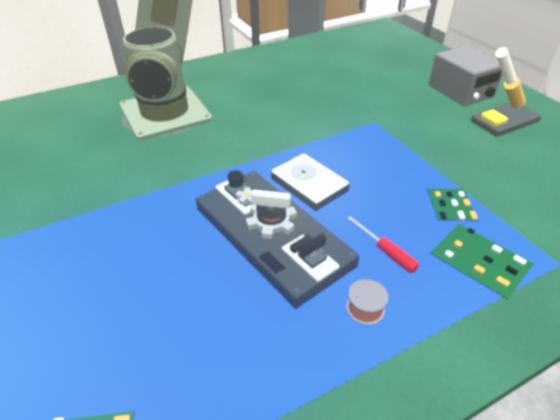

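View pics/side1.png

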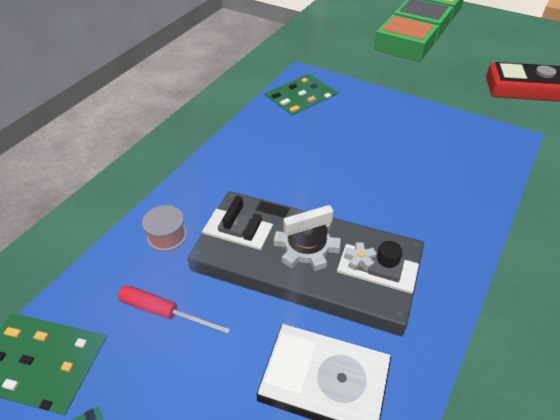

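The scene view shows the knob at (235,178), the bar at (270,199) and the brake at (308,245). In the side view they are at (390,250), (308,218) and (233,212).

Run:
```python
from h import *
import pickle
L={"scene":[("knobtop",235,175,.09),("barL",253,192,.116),("barR",290,198,.116),("brake",308,241,.088)],
"side":[("knobtop",390,246,.09),("barL",285,219,.116),("barR",331,210,.116),("brake",233,208,.088)]}
for n in L:
    c=pickle.load(open(n+".pkl","rb"))
    for k,u,v,z in L[n]: print(n,k,pt(c,u,v,z).round(3),pt(c,u,v).round(3))
A=[]
for n in L:
    c=pickle.load(open(n+".pkl","rb"))["color"]
    u,v=(270,200) if n=="scene" else (320,225)
    A.append(cv2.resize(c[v-75:v+75,u-95:u+95][:,:,::-1],None,fx=4,fy=4,interpolation=cv2.INTER_CUBIC)[:, :])
cv2.imwrite("pics/crop.png",cv2.resize(np.hstack(A),(800,316)))
```

```text
scene knobtop [0.459 0.019 0.09 ] [0.461 0.019 0.092]
scene barL [0.551 0.016 0.116] [0.554 0.015 0.119]
scene barR [0.597 0.067 0.116] [0.588 0.071 0.108]
scene brake [0.679 0.056 0.088] [0.681 0.055 0.09 ]
side knobtop [0.458 0.015 0.09 ] [0.457 0.017 0.092]
side barL [0.592 0.065 0.116] [0.591 0.066 0.118]
side barR [0.546 0.019 0.116] [0.545 0.021 0.119]
side brake [0.68  0.063 0.088] [0.68  0.064 0.089]
```

```bash
cat >> h.py <<'E'
def where(tx,ty,tz,ang=None):
    s=robot.observe(); M=R.from_rotvec(s["tcp_rot"]).as_matrix(); p=s["tool_pos"]
    print("clk",s["clock"],"pos",p.round(4),"xang",np.degrees(np.arctan2(M[1,0],M[0,0])).round(2),"zdir",M[:,2].round(4),"F",s["ft_force"].round(1),"open",s["opening"].round(4),"j6",s["joint_pos"][5].round(2))
    print("tool shift",(M.T@(np.array([tx,ty,tz])-p)).round(4))
E
python3 -c "
from h import *
where(.571,.042,.20)"
```

```text
Traceback (most recent call last):
  File "h.py", line 11, in where
    print("clk",s["clock"],"pos",p.round(4),"xang",np.degrees(np.arctan2(M[1,0],M[0,0])).round(2),"zdir",M[:,2].round(4),"F",s["ft_force"].round(1),"open",s["opening"].round(4),"j6",s["joint_pos"][5].round(2))
                                                                                                                                                           ^^^^^^^^^^^^^^^^^^
AttributeError: 'float' object has no attribute 'round'
```

View pics/crop.png

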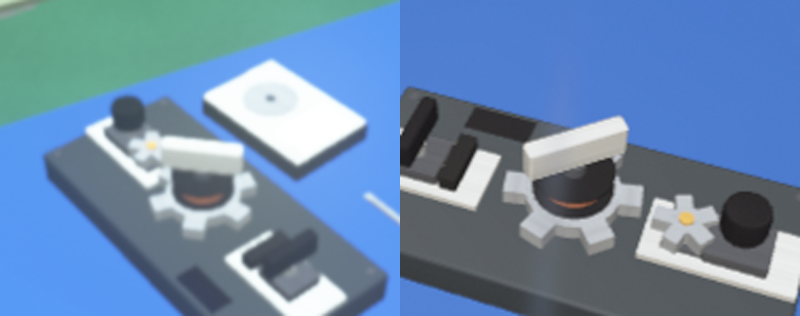

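The crop shows the bar at about 45° in the world frame, and the pinion star sits between the knob and the gear, not yet engaged. The brake cross bar is at the far end.

```bash
sed -i 's/s\["opening"\].round(4)/round(float(s["opening"]),4)/; s/s\["joint_pos"\]\[5\].round(2)/round(float(s["joint_pos"][5]),2)/' h.py; python3 -c "
from h import *
where(.571,.042,.23)"
```

```text
clk 0.1 pos [0.2157 0.5326 0.2306] xang 157.96 zdir [-6.0e-04 -1.4e-03 -1.0e+00] F [-0.4 -0.3  0.1] open 0.0856 j6 -0.02
tool shift [-0.5135 -0.3213  0.0011]
```

servo_tool([
  {"tx":-0.032,"ty":-0.02,"fingers":-1},
  {"tx":-0.032,"ty":-0.02},
  {"tx":-0.032,"ty":-0.02},
  {"tx":-0.032,"ty":-0.02},
  {"tx":-0.032,"ty":-0.02},
  {"tx":-0.032,"ty":-0.02},
  {"tx":-0.032,"ty":-0.02},
  {"tx":-0.032,"ty":-0.02},
  {"tx":-0.032,"ty":-0.02},
  {"tx":-0.032,"ty":-0.02},
  {"tx":-0.032,"ty":-0.02},
  {"tx":-0.032,"ty":-0.02},
  {"tx":-0.032,"ty":-0.02},
  {"tx":-0.032,"ty":-0.02},
  {"tx":-0.032,"ty":-0.02},
], squeeze=30)

```text
validation failed for argument at $.in...
```

servo_tool([
  {"rz":7.1},
  {"rz":7.1},
  {"rz":7.1},
  {"rz":7.1},
  {"rz":7.1},
  {"rz":7.1},
  {"rz":7.1},
  {"rz":7.1},
  {"rz":7.1},
  {"rz":7.1},
  {"rz":7.1},
  {"rz":7.1},
  {"rz":7.1},
  {"rz":7.1},
  {"rz":7.1},
  {"rz":7.1},
])

```text
validation failed for argument at $.in...
```

Run:
```python
from h import *
import pickle
where(.571,.042,.2)
c=robot.capture("wrist"); pickle.dump(c,open("w1.pkl","wb")); cv2.imwrite("pics/w1.png",c["color"][:,:,::-1])
```

```text
clk 0.1 pos [0.2157 0.5326 0.2306] xang 157.96 zdir [-6.0e-04 -1.4e-03 -1.0e+00] F [-0.4 -0.3  0.1] open 0.0856 j6 -0.02
tool shift [-0.5135 -0.3213  0.0311]
```

View pics/w1.png

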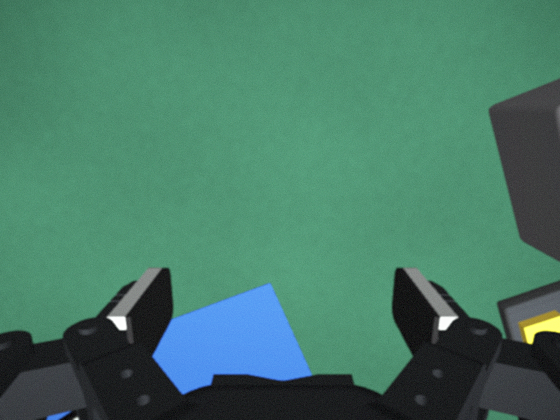

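The moves were refused, so the arm hasn't moved and this picture shows only the mat corner. I'll try a row with every key filled in.

servo_tool([
  {"tx":-0.032,"ty":-0.02,"tz":0,"rx":0,"ry":0,"rz":0,"fingers":-1},
], squeeze=30)

```text
clock: 0.23
tool_pos: [0.2358, 0.5056, 0.23]
tcp_rot: [-0.593, -3.083, -0.002]
ft_force: [1.2, 1.1, 0.7]
opening: 0.0855
```

servo_tool([
  {"tx":-0.032,"ty":-0.02,"tz":0,"rx":0,"ry":0,"rz":0,"fingers":-1},
  {"tx":-0.032,"ty":-0.02,"tz":0,"rx":0,"ry":0,"rz":0,"fingers":-1},
  {"tx":-0.032,"ty":-0.02,"tz":0,"rx":0,"ry":0,"rz":0,"fingers":-1},
  {"tx":-0.032,"ty":-0.02,"tz":0,"rx":0,"ry":0,"rz":0,"fingers":-1},
  {"tx":-0.032,"ty":-0.02,"tz":0,"rx":0,"ry":0,"rz":0,"fingers":-1},
  {"tx":-0.032,"ty":-0.02,"tz":0,"rx":0,"ry":0,"rz":0,"fingers":-1},
  {"tx":-0.032,"ty":-0.02,"tz":0,"rx":0,"ry":0,"rz":0,"fingers":-1},
  {"tx":-0.032,"ty":-0.02,"tz":0,"rx":0,"ry":0,"rz":0,"fingers":-1},
  {"tx":-0.032,"ty":-0.02,"tz":0,"rx":0,"ry":0,"rz":0,"fingers":-1},
  {"tx":-0.032,"ty":-0.02,"tz":0,"rx":0,"ry":0,"rz":0,"fingers":-1},
  {"tx":-0.032,"ty":-0.02,"tz":0,"rx":0,"ry":0,"rz":0,"fingers":-1},
  {"tx":-0.032,"ty":-0.02,"tz":0,"rx":0,"ry":0,"rz":0,"fingers":-1},
  {"tx":-0.032,"ty":-0.02,"tz":0,"rx":0,"ry":0,"rz":0,"fingers":-1},
  {"tx":-0.032,"ty":-0.02,"tz":0,"rx":0,"ry":0,"rz":0,"fingers":-1},
])

```text
clock: 1.4
tool_pos: [0.5578, 0.0602, 0.2257]
tcp_rot: [-0.579, -3.082, 0.003]
ft_force: [0.8, 0.1, 0.7]
opening: 0.0853
```

servo_tool([
  {"tx":0,"ty":0,"tz":0,"rx":0,"ry":0,"rz":7.1,"fingers":-1},
  {"tx":0,"ty":0,"tz":0,"rx":0,"ry":0,"rz":7.1,"fingers":-1},
  {"tx":0,"ty":0,"tz":0,"rx":0,"ry":0,"rz":7.1,"fingers":-1},
  {"tx":0,"ty":0,"tz":0,"rx":0,"ry":0,"rz":7.1,"fingers":-1},
  {"tx":0,"ty":0,"tz":0,"rx":0,"ry":0,"rz":7.1,"fingers":-1},
  {"tx":0,"ty":0,"tz":0,"rx":0,"ry":0,"rz":7.1,"fingers":-1},
  {"tx":0,"ty":0,"tz":0,"rx":0,"ry":0,"rz":7.1,"fingers":-1},
  {"tx":0,"ty":0,"tz":0,"rx":0,"ry":0,"rz":7.1,"fingers":-1},
  {"tx":0,"ty":0,"tz":0,"rx":0,"ry":0,"rz":7.1,"fingers":-1},
  {"tx":0,"ty":0,"tz":0,"rx":0,"ry":0,"rz":7.1,"fingers":-1},
  {"tx":0,"ty":0,"tz":0,"rx":0,"ry":0,"rz":7.1,"fingers":-1},
  {"tx":0,"ty":0,"tz":0,"rx":0,"ry":0,"rz":7.1,"fingers":-1},
  {"tx":0,"ty":0,"tz":0,"rx":0,"ry":0,"rz":7.1,"fingers":-1},
  {"tx":0,"ty":0,"tz":0,"rx":0,"ry":0,"rz":7.1,"fingers":-1},
  {"tx":0,"ty":0,"tz":0,"rx":0,"ry":0,"rz":7.1,"fingers":-1},
  {"tx":0,"ty":0,"tz":0,"rx":0,"ry":0,"rz":7.1,"fingers":-1},
])

```text
clock: 2.73
tool_pos: [0.5601, 0.0497, 0.2182]
tcp_rot: [-2.912, -1.172, 0.027]
ft_force: [-0.0, 0.4, -0.5]
opening: 0.0853
```

Run:
```python
from h import *
import pickle
where(.571,.042,.2)
c=robot.capture("wrist"); pickle.dump(c,open("w2.pkl","wb")); cv2.imwrite("pics/w2.png",c["color"][:,:,::-1])
```

```text
clk 2.7333 pos [0.5601 0.0497 0.2182] xang 43.86 zdir [-0.0169 -0.0047 -0.9998] F [-0.   0.4 -0.5] open 0.0853 j6 0.88
tool shift [0.0028 0.0133 0.0181]
```

View pics/w2.png

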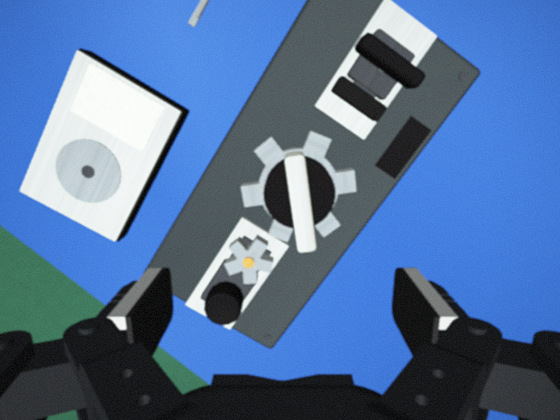

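The wrist view shows the bar running from (294,154) to (306,250), the knob top near (223,300) and the brake bar at (390,60).

Run:
```python
from h import *
import pickle
c=pickle.load(open("w2.pkl","rb"))
g=lambda u,v,z:pt(c,u,v,z)[:2]
a,b=g(294,155,.116),g(305,249,.116); k=g(223,298,.09); br=g(390,60,.088)
m=(a+b)/2
ang=lambda d:np.degrees(np.arctan2(d[1],d[0]))
print(a,b,m,np.linalg.norm(a-b),"bar",ang(a-b),"k",k,np.linalg.norm(k-m),"kline",ang(m-k),"br",br,np.linalg.norm(br-m),ang(br-k))
print(pt(c,300,200),pt(c,223,298),pt(c,390,60))
# housing long edge at z=.04
print("edges",ang(g(478,75,.04)-g(272,347,.04)),ang(g(305,0,.04)-g(152,265,.04)))
where(*m,.095)
```

```text
[0.59115634 0.06911085] [0.54912968 0.01719063] [0.57014301 0.04315074] 0.06679782559540232 bar 51.01166625521742 k [0.46548606 0.02654969] 0.10596542895053215 kline 9.01336462342036 br [0.68040151 0.064006  ] 0.11221353632093793 9.886433207291505
[0.57205943 0.04472411 0.1154055 ] [0.46532169 0.02647111 0.08969661] [0.68061056 0.06390914 0.08718396]
edges 10.65430267754264 11.617548104009542
clk 2.7833 pos [0.56   0.0497 0.2181] xang 43.64 zdir [-0.0172 -0.0047 -0.9998] F [0.4 0.4 0.6] open 0.0852 j6 0.88
tool shift [0.0048 0.0128 0.123 ]
```

servo_tool([
  {"tx":0.005,"ty":0.013,"tz":0,"rx":-0.5,"ry":0.9,"rz":-6.5,"fingers":-1},
  {"tx":0,"ty":0,"tz":0.02,"rx":0,"ry":0,"rz":0,"fingers":-1},
  {"tx":0,"ty":0,"tz":0.02,"rx":0,"ry":0,"rz":0,"fingers":-1},
  {"tx":0,"ty":0,"tz":0.02,"rx":0,"ry":0,"rz":0,"fingers":-1},
  {"tx":0,"ty":0,"tz":0,"rx":0,"ry":0,"rz":0,"fingers":-1},
])

```text
clock: 3.2
tool_pos: [0.5738, 0.0436, 0.1567]
tcp_rot: [2.833, 1.357, 0.006]
ft_force: [-0.6, -1.1, 0.2]
opening: 0.0856
```

```bash
python3 -c "
from h import *
where(.5705,.0432,.092)"
```

```text
clk 3.2 pos [0.5738 0.0436 0.1567] xang 51.18 zdir [ 0.0034  0.0013 -1.    ] F [-0.6 -1.1  0.2] open 0.0856 j6 0.73
tool shift [-0.0026 -0.0024  0.0647]
```

servo_tool([
  {"tx":-0.0025,"ty":-0.0025,"tz":0.02,"rx":0,"ry":0,"rz":0,"fingers":-1},
  {"tx":0,"ty":0,"tz":0.02,"rx":0,"ry":0,"rz":0,"fingers":-1},
  {"tx":0,"ty":0,"tz":0.02,"rx":0,"ry":0,"rz":0,"fingers":-1},
  {"tx":0,"ty":0,"tz":0.003,"rx":0,"ry":0,"rz":0,"fingers":-1},
  {"tx":0,"ty":0,"tz":0,"rx":0,"ry":0,"rz":0,"fingers":-1},
])

```text
clock: 3.62
tool_pos: [0.5724, 0.0435, 0.0948]
tcp_rot: [2.826, 1.369, 0.011]
ft_force: [0.4, -0.8, 0.2]
opening: 0.0851
```

servo_tool([
  {"tx":0,"ty":0,"tz":0,"rx":0,"ry":0,"rz":0,"fingers":1},
  {"tx":0,"ty":0,"tz":0,"rx":0,"ry":0,"rz":0,"fingers":1},
  {"tx":0,"ty":0,"tz":0,"rx":0,"ry":0,"rz":0,"fingers":1},
  {"tx":0,"ty":0,"tz":0,"rx":0,"ry":0,"rz":0,"fingers":1},
  {"tx":0,"ty":0,"tz":0,"rx":0,"ry":0,"rz":0,"fingers":1},
  {"tx":0,"ty":0,"tz":0,"rx":0,"ry":0,"rz":0,"fingers":1},
  {"tx":0,"ty":0,"tz":0,"rx":0,"ry":0,"rz":0,"fingers":1},
  {"tx":0,"ty":0,"tz":0,"rx":0,"ry":0,"rz":0,"fingers":1},
], squeeze=30)

```text
clock: 4.28
tool_pos: [0.5727, 0.0462, 0.1009]
tcp_rot: [-2.825, -1.369, -0.019]
ft_force: [1.4, 0.1, -3.2]
opening: 0.0131
```

```bash
python3 -c "
from h import *
where(.5705,.0432,.092)"
```

```text
clk 4.2833 pos [0.5727 0.0462 0.1009] xang 51.71 zdir [ 0.0098  0.0069 -0.9999] F [ 1.4  0.1 -3.2] open 0.0131 j6 0.72
tool shift [-0.0038  0.0001  0.0089]
```

servo_tool([
  {"tx":-0.002,"ty":0,"tz":0.003,"rx":0,"ry":0,"rz":-4,"fingers":1},
  {"tx":0,"ty":0,"tz":0.001,"rx":0,"ry":0,"rz":-4,"fingers":1},
  {"tx":0,"ty":0,"tz":0,"rx":0,"ry":0,"rz":-4,"fingers":1},
  {"tx":0,"ty":0,"tz":0,"rx":0,"ry":0,"rz":-4,"fingers":1},
  {"tx":0,"ty":0,"tz":0,"rx":0,"ry":0,"rz":-4,"fingers":1},
])

```text
clock: 4.7
tool_pos: [0.571, 0.0472, 0.1009]
tcp_rot: [-2.532, -1.853, -0.024]
ft_force: [-0.7, 1.3, -1.1]
opening: 0.0133
```

Run:
```python
from h import *
where(.5705,.0432,.092)
c=robot.capture("side"); import pickle; pickle.dump(c,open("s2.pkl","wb"))
cv2.imwrite("pics/s2.png",cv2.resize(c["color"][160:320,190:430][:,:,::-1],None,fx=3.3,fy=3.3,interpolation=cv2.INTER_CUBIC))
```

```text
clk 4.7 pos [0.571  0.0472 0.1009] xang 72.41 zdir [ 0.0101  0.0123 -0.9999] F [-0.7  1.3 -1.1] open 0.0133 j6 0.35
tool shift [-0.0041  0.0007  0.0089]
```

servo_tool([
  {"tx":0,"ty":0,"tz":0,"rx":0,"ry":0,"rz":0,"fingers":-1},
  {"tx":0,"ty":0,"tz":0,"rx":0,"ry":0,"rz":0,"fingers":-1},
  {"tx":0,"ty":0,"tz":0,"rx":0,"ry":0,"rz":0,"fingers":-1},
  {"tx":0,"ty":0,"tz":-0.03,"rx":0,"ry":0,"rz":0,"fingers":-1},
  {"tx":0,"ty":0,"tz":-0.03,"rx":0,"ry":0,"rz":0,"fingers":-1},
  {"tx":0,"ty":0,"tz":-0.03,"rx":0,"ry":0,"rz":6.9,"fingers":-1},
  {"tx":0,"ty":0,"tz":-0.03,"rx":0,"ry":0,"rz":6.9,"fingers":-1},
  {"tx":0,"ty":0,"tz":0,"rx":0,"ry":0,"rz":6.9,"fingers":-1},
  {"tx":0,"ty":0,"tz":0,"rx":0,"ry":0,"rz":6.9,"fingers":-1},
  {"tx":0,"ty":0,"tz":0,"rx":0,"ry":0,"rz":6.9,"fingers":-1},
  {"tx":0,"ty":0,"tz":0,"rx":0,"ry":0,"rz":6.9,"fingers":-1},
  {"tx":0,"ty":0,"tz":0,"rx":0,"ry":0,"rz":6.9,"fingers":-1},
  {"tx":0,"ty":0,"tz":0,"rx":0,"ry":0,"rz":6.9,"fingers":-1},
  {"tx":0,"ty":0,"tz":0,"rx":0,"ry":0,"rz":6.9,"fingers":-1},
  {"tx":-0.035,"ty":0,"tz":0,"rx":0,"ry":0,"rz":0,"fingers":-1},
  {"tx":-0.035,"ty":0,"tz":0,"rx":0,"ry":0,"rz":0,"fingers":-1},
  {"tx":-0.035,"ty":0,"tz":0,"rx":0,"ry":0,"rz":0,"fingers":-1},
  {"tx":0,"ty":0,"tz":0,"rx":0,"ry":0,"rz":0,"fingers":-1},
])

```text
clock: 6.25
tool_pos: [0.4661, 0.0297, 0.2268]
tcp_rot: [-3.127, -0.197, -0.03]
ft_force: [-1.0, 0.9, 0.1]
opening: 0.0853
```

Run:
```python
from h import *
import pickle
where(.461,.022,.075)
c=robot.capture("wrist"); pickle.dump(c,open("w3.pkl","wb")); cv2.imwrite("pics/w3.png",c["color"][:,:,::-1])
```

```text
clk 6.25 pos [0.4661 0.0297 0.2268] xang 7.2 zdir [ 0.0189  0.0097 -0.9998] F [-1.   0.9  0.1] open 0.0853 j6 1.47
tool shift [-0.0091  0.0081  0.1516]
```

View pics/w3.png

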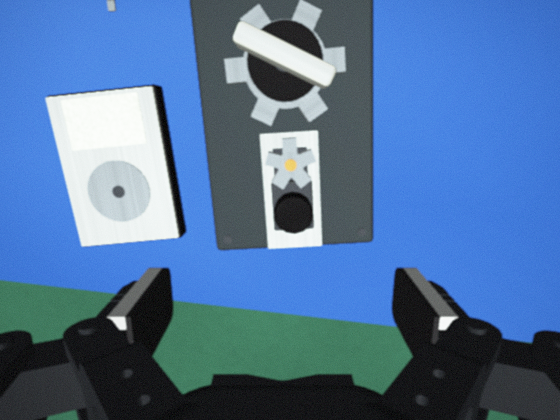

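This view shows a gear gap centred near (289,106), lined up with the pinion tooth at (289,140). The knob top is near (294,213).

Run:
```python
from h import *
import pickle
c=pickle.load(open("w3.pkl","rb"))
d=c["range_z"]; pts=[]
for v in range(180,245):
    for u in range(265,325):
        p=pt(c,u,v)
        if .086<p[2]<.094: pts.append(p)
pts=np.array(pts); print(len(pts),pts.min(0),pts.max(0),pts.mean(0))
a,b=pt(c,242,35,.116),pt(c,330,74,.116); k=pts.mean(0); m=(a+b)/2
ang=lambda d:np.degrees(np.arctan2(d[1],d[0]))
print("bar",a,b,ang(a-b),"mid",m,"knob dist",np.linalg.norm((k-m)[:2]),ang(m-k))
g=lambda u,v:pt(c,u,v,.04)
print("edges",ang(g(373,0)-g(373,240)),ang(g(192,0)-g(218,248)))
where(k[0],k[1],.075)
```

```text
1129 [0.44068372 0.00437342 0.08600102] [0.47130311 0.03450689 0.09099526] [0.45657418 0.01962444 0.08862631]
bar [0.57639722 0.06919149 0.116     ] [0.56028419 0.0103066  0.116     ] 74.69643289439084 mid [0.5683407  0.03974904 0.116     ] knob dist 0.1135638870313115 10.207264537263748
edges 10.638880834148697 10.384994876409879
clk 6.3 pos [0.4697 0.0299 0.2276] xang 7.19 zdir [ 0.0242  0.01   -0.9997] F [-0.2  0.1 -0.3] open 0.0855 j6 1.47
tool shift [-0.0182  0.0096  0.1522]
```

servo_tool([
  {"tx":-0.014,"ty":0.008,"tz":0,"rx":-0.4,"ry":-1.4,"rz":-3.3,"fingers":-1},
  {"tx":0,"ty":0,"tz":0.03,"rx":0,"ry":0,"rz":0,"fingers":-1},
  {"tx":0,"ty":0,"tz":0.03,"rx":0,"ry":0,"rz":0,"fingers":-1},
  {"tx":0,"ty":0,"tz":0.03,"rx":0,"ry":0,"rz":0,"fingers":-1},
  {"tx":0,"ty":0,"tz":0.01,"rx":0,"ry":0,"rz":0,"fingers":-1},
  {"tx":0,"ty":0,"tz":0,"rx":0,"ry":0,"rz":0,"fingers":-1},
])

```text
clock: 6.8
tool_pos: [0.4673, 0.0196, 0.1291]
tcp_rot: [3.125, 0.285, 0.034]
ft_force: [-0.2, 0.2, 0.6]
opening: 0.0857
```

```bash
python3 -c "
from h import *
where(.457,.0198,.066)"
```

```text
clk 6.8 pos [0.4673 0.0196 0.1291] xang 10.41 zdir [ 0.0218 -0.0011 -0.9998] F [-0.2  0.2  0.6] open 0.0857 j6 1.41
tool shift [-0.0114 -0.0024  0.0628]
```

servo_tool([
  {"tx":-0.0115,"ty":-0.002,"tz":0.01,"rx":0,"ry":-1.2,"rz":0,"fingers":-1},
  {"tx":0,"ty":0,"tz":0.02,"rx":0,"ry":0,"rz":0,"fingers":-1},
  {"tx":0,"ty":0,"tz":0.02,"rx":0,"ry":0,"rz":0,"fingers":-1},
  {"tx":0,"ty":0,"tz":0.012,"rx":0,"ry":0,"rz":0,"fingers":-1},
  {"tx":0,"ty":0,"tz":0,"rx":0,"ry":0,"rz":0,"fingers":-1},
])

```text
clock: 7.22
tool_pos: [0.4604, 0.0194, 0.0669]
tcp_rot: [3.123, 0.282, 0.011]
ft_force: [-1.1, 0.4, -0.2]
opening: 0.0852
```

```bash
python3 -c "
from h import *
where(.457,.0198,.066)"
```

```text
clk 7.2167 pos [0.4604 0.0194 0.0669] xang 10.3 zdir [ 0.0073 -0.0055 -1.    ] F [-1.1  0.4 -0.2] open 0.0852 j6 1.42
tool shift [-0.0033 -0.001   0.0009]
```

servo_tool([
  {"tx":-0.003,"ty":-0.001,"tz":0,"rx":0,"ry":0,"rz":0,"fingers":1},
  {"tx":0,"ty":0,"tz":0.001,"rx":0,"ry":0,"rz":0,"fingers":1},
  {"tx":0,"ty":0,"tz":0.001,"rx":0,"ry":0,"rz":0,"fingers":1},
  {"tx":0,"ty":0,"tz":0.001,"rx":0,"ry":0,"rz":0,"fingers":1},
  {"tx":0,"ty":0,"tz":0.001,"rx":0,"ry":0,"rz":0,"fingers":1},
  {"tx":0,"ty":0,"tz":0,"rx":0,"ry":0,"rz":0,"fingers":1},
], squeeze=50)

```text
clock: 7.72
tool_pos: [0.4594, 0.0211, 0.0669]
tcp_rot: [3.124, 0.279, 0.02]
ft_force: [3.0, -2.6, -13.0]
opening: 0.0305
```

servo_tool([
  {"tx":0.005,"ty":0,"tz":0,"rx":0,"ry":0,"rz":0,"fingers":1},
  {"tx":0.005,"ty":0,"tz":0,"rx":0,"ry":0,"rz":0,"fingers":1},
])

```text
clock: 7.88
tool_pos: [0.4628, 0.0217, 0.0667]
tcp_rot: [3.123, 0.281, -0.003]
ft_force: [-7.6, -2.5, 6.3]
opening: 0.03
```

```bash
python3 -c "
from h import *
where(.476,.024,.068)"
```

```text
clk 7.8833 pos [0.4628 0.0217 0.0667] xang 10.29 zdir [-0.0012 -0.0062 -1.    ] F [-7.6 -2.5  6.3] open 0.03 j6 1.42
tool shift [ 0.0134  0.0001 -0.0014]
```

servo_tool([
  {"tx":0.006,"ty":0,"tz":0,"rx":0,"ry":0,"rz":0,"fingers":1},
  {"tx":0.006,"ty":0,"tz":0,"rx":0,"ry":0,"rz":0,"fingers":1},
  {"tx":0.006,"ty":0,"tz":0,"rx":0,"ry":0,"rz":0,"fingers":1},
  {"tx":0.006,"ty":0,"tz":0,"rx":0,"ry":0,"rz":0,"fingers":1},
])

```text
clock: 8.22
tool_pos: [0.4734, 0.0237, 0.0666]
tcp_rot: [3.121, 0.282, -0.05]
ft_force: [-8.3, -2.5, 6.6]
opening: 0.0304
```

```bash
python3 -c "
from h import *
where(.477,.024,.068)"
```

```text
clk 8.2167 pos [0.4734 0.0237 0.0666] xang 10.32 zdir [-0.031  -0.0107 -0.9995] F [-8.3 -2.5  6.6] open 0.0304 j6 1.43
tool shift [ 0.0035  0.0004 -0.0016]
```

servo_tool([
  {"tx":0.006,"ty":0,"tz":0,"rx":0,"ry":0.8,"rz":0,"fingers":1},
  {"tx":0.006,"ty":0,"tz":0,"rx":0,"ry":0.8,"rz":0,"fingers":1},
  {"tx":0.006,"ty":0,"tz":0,"rx":0,"ry":0.8,"rz":0,"fingers":1},
])

```text
clock: 8.47
tool_pos: [0.4795, 0.0249, 0.0665]
tcp_rot: [3.123, 0.284, -0.028]
ft_force: [-18.4, -6.1, 20.0]
opening: 0.0304
```

servo_tool([
  {"tx":0.006,"ty":0,"tz":0,"rx":0,"ry":0.5,"rz":0,"fingers":1},
  {"tx":0.006,"ty":0,"tz":0,"rx":0,"ry":0.5,"rz":0,"fingers":1},
])

```text
clock: 8.63
tool_pos: [0.4793, 0.0249, 0.0666]
tcp_rot: [3.122, 0.285, -0.042]
ft_force: [-15.0, -3.4, 12.2]
opening: 0.0305
```

```bash
python3 -c "
from h import *
where(.477,.024,.068)"
```

```text
clk 8.6333 pos [0.4793 0.0249 0.0666] xang 10.43 zdir [-0.0259 -0.0086 -0.9996] F [-15.   -3.4  12.2] open 0.0305 j6 1.43
tool shift [-0.0024  0.0004 -0.0014]
```

servo_tool([
  {"tx":0,"ty":0,"tz":0,"rx":0,"ry":0,"rz":0,"fingers":-1},
  {"tx":0,"ty":0,"tz":0,"rx":0,"ry":0,"rz":0,"fingers":-1},
  {"tx":0,"ty":0,"tz":0,"rx":0,"ry":0,"rz":0,"fingers":-1},
  {"tx":0,"ty":0,"tz":0,"rx":0,"ry":0,"rz":0,"fingers":-1},
  {"tx":0,"ty":0,"tz":-0.03,"rx":0,"ry":0,"rz":0,"fingers":-1},
  {"tx":0,"ty":0,"tz":-0.03,"rx":0,"ry":0,"rz":0,"fingers":-1},
  {"tx":0,"ty":0,"tz":-0.03,"rx":0,"ry":0,"rz":0,"fingers":-1},
  {"tx":0,"ty":0,"tz":-0.03,"rx":0,"ry":0,"rz":0,"fingers":-1},
  {"tx":0,"ty":0,"tz":-0.03,"rx":0,"ry":0,"rz":0,"fingers":-1},
  {"tx":0,"ty":0,"tz":0,"rx":0,"ry":0,"rz":0,"fingers":-1},
])

```text
clock: 9.47
tool_pos: [0.4857, 0.0264, 0.2233]
tcp_rot: [3.122, 0.285, -0.039]
ft_force: [0.9, -0.1, -0.1]
opening: 0.0849
```

Run:
```python
from h import *
import pickle
where(.461,.022,.075)
c=robot.capture("wrist"); pickle.dump(c,open("w4.pkl","wb"))
s=robot.capture("side"); pickle.dump(s,open("s4.pkl","wb"))
a=cv2.resize(c["color"][0:250,160:420],(400,385)); b=cv2.resize(s["color"][185:305,260:385],(400,384))
cv2.imwrite("pics/w4.png",np.hstack([a[:384],b])[:,:,::-1])
pts=[]
for v in range(0,300):
    for u in range(230,350):
        p=pt(c,u,v)
        if .087<p[2]<.094 and p[0]<.51: pts.append(p)
pts=np.array(pts); print(len(pts),pts.min(0),pts.max(0),pts.mean(0))
```

```text
clk 9.4667 pos [0.4857 0.0264 0.2233] xang 10.42 zdir [-0.0241 -0.0085 -0.9997] F [ 0.9 -0.1 -0.1] open 0.0849 j6 1.43
tool shift [-0.0214 -0.0007  0.1489]
1114 [0.46125897 0.00827785 0.0870222 ] [0.49113224 0.03850974 0.09113909] [0.47656534 0.02336969 0.08877319]
```

View pics/w4.png

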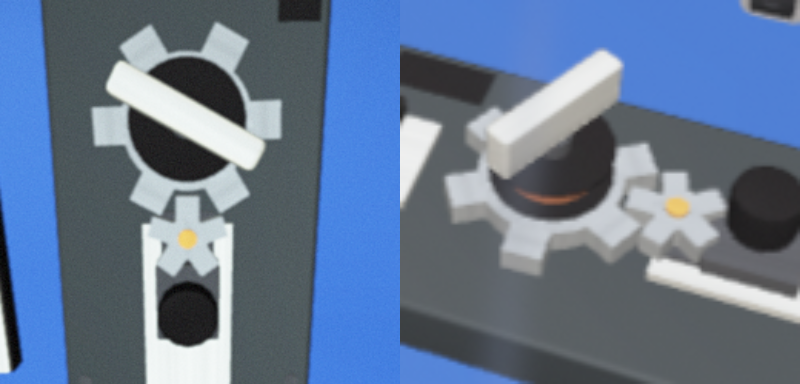

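The crop shows the pinion tooth sitting in a gap: its tip is at crop pixel (188,197), between the teeth at (152,195) and (228,188). I'll check the distances next.

Run:
```python
from h import *
import pickle
c=pickle.load(open("w4.pkl","rb")); f=lambda x,y,z:pt(c,160+x/1.538,y/1.54,z)[:2]
tip=f(188,197,.062); e1,e2=f(115,77,.116),f(256,156,.116); m=(e1+e2)/2
k=np.array([.4765,.0234]); kc=f(188,313,.09)
n=np.linalg.norm
print(tip,m,kc,"knob-spin",n(k-m),"tip-spin",n(tip-m),"tip-knob",n(tip-k))
for q in ([.570,.0425],): print(n(k-q),n(tip-q))
print("z near tip",[pt(c,160+188/1.538,v)[2].round(3) for v in (124,128,132,136)])
w=pickle.load(open("w3.pkl","rb")); print("before tip-knob",n(pt(w,289,139,.062)[:2]-np.array([.4566,.0196])))
```

```text
[0.53345842 0.03366667] [0.56870816 0.0408267 ] [0.47975533 0.02393441] knob-spin 0.09384047174270009 tip-spin 0.03596956766889737 tip-knob 0.05787630303093984
0.09543091742197596 0.03759407624820275
z near tip [np.float64(0.04), np.float64(0.061), np.float64(0.061), np.float64(0.06)]
before tip-knob 0.05727296686200492
```

The knob measures about 95 mm from the spindle and the tip about 36–37.5 mm. The robot is clear, so I'm handing in.

```bash
python3 -c "
from h import *
print(robot.close_job())"
```

```text
the job is handed in; nothing more can be done
None
```

The coil winder is in gear, and I handed the job in at about 9.5 s of the 40 s allowed. I gripped the spindle bar and turned it about 20° to line up a gap with the pinion tooth. I then gripped the knob, slid it to its hard stop, let go and lifted clear.

| Last check (from the cameras) | Measured | Limit |
|---|---|---|
| Knob axis to spindle axis | 94–95 mm | below 99 mm |
| Pinion tip to spindle axis | 36–37.5 mm | below 41 mm |

- **Pinion tooth:** the pictures show it down in the gap. The tip is about 58 mm from the knob, the same as before the slide, so its spring is not compressed.
- **Forces:** the wrist force read about 28 N at the stop and near zero after I lifted clear.
- **Other items:** I did not go near the brake, hard drive, screwdriver or wire spool, but I did not re-measure their positions at the end.
- **What disagreed:** bar-angle readings differed by a few degrees between views (72° against 75°), within the 7° tolerance. My first two move calls were refused because every row must list all its values; nothing moved.

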